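Swap the wrong bottle cup in the filler's nest plate

TASK

One of the three bottle cups in the filler's steel nest plate has too narrow a bore for our bottles: lift it out and set it down gently, upright, in the pale grey plastic tub. Then take the wide-bore cup from the two on the dark stock board, turn it so that its lug matches the notch of the emptied pocket, and lower it gently until it sits fully home. Leave the two good cups seated and do not disturb the other stock cup, the bottles or the loose cap.

Things in the scene. Friction and masses are not known exactly. Their poses are not given: they have to be found in the camera images.
- fitted_narrow_centre (a point): The wrong cup, seated in any one of the plate's three pockets. White plastic cup, 90-180 g, 46 mm high: round foot 64 mm wide, 10 mm thick; a lug 9 mm wide juts from the foot along the cup's +x, to 41 mm from the axis. On the foot a square collar, 44 x 44 mm, sides along x and y, 10 to 46 mm above the underside: grip this. Bore open at the top, only 22 mm (too narrow). Point: on the axis, 23 mm above the underside; z up.
- fitted_wide_a_centre (a point): A right cup, seated in the nest plate, lug in the notch. Same outside as the wrong cup, bore 34 mm (fits the bottles). Point: on the axis, 23 mm above the underside; z up.
- fitted_wide_b_centre (a point): The other right cup, seated in the nest plate. Same outside as the wrong cup, bore 34 mm (fits the bottles). Point: on the axis, 23 mm above the underside; z up.
- stock_wide_centre (a point): The replacement: one of the two cups standing upright on the stock board, its lug pointing any way. Same outside as the wrong cup (lug along +x), lower rim chamfered, bore 34 mm (fits the bottles). Point: on the axis, 23 mm above the underside; z up.
- stock_narrow_centre (a point): The other cup on the stock board, not wanted. Same outside as the wrong cup, bore only 22 mm (too narrow). Point: on the axis, 23 mm above the underside; z up.
- pocket0 (a point): First pocket of the nest plate: 67 mm wide, 10 mm deep, with a notch 13 mm wide reaching 43 mm from its centre. Point: centre of its floor, 4 mm above the table; x points to the notch. With its lug in the notch a cup stands on this floor, its x along this x, the top of its foot flush with the plate; else the lug rides on the plate, up to 10 mm too high.
- pocket1 (a point): Middle pocket, like pocket0.
- pocket2 (a point): Third pocket, like pocket0.
- tub_in (a point): Open pale grey plastic tub, fixed, 160 mm (its x) by 200 mm (its y) outside, 48 mm high, walls and floor 4 mm. The point is the centre of its inner floor; x and y run along its sides.
- fitted_narrow: The wrong cup again, with the origin at the centre of its underside.
- stock_wide: The replacement cup again, with the origin at the centre of its underside.
- nest_plate: Nest plate, fixed, steel, 110 x 305 mm, 14 mm high, with three pockets in a row 95 mm apart, all notches the same way. Its origin is the centre of its underside; x towards the notches, y along the row of pockets.
- tub: The tub: its origin is the centre of its underside.
- stock_board: Dark grey plastic board, fixed, 100 x 230 x 6 mm, on which the two stock cups stand 120 mm apart along its y; origin at the centre of its underside.
- bottle_a: Bystander: small amber bottle with a black cap, 32 mm wide, 85 mm high, upright; origin under its centre.
- bottle_b: Bystander: like bottle_a.
- cap: Bystander: loose black bottle cap, 26 mm wide, 17 mm high; origin under its centre.
Not all that is in view belongs to the job. What is shaped like the stock_wide but brown or yellow is not meant.

How it is judged:
On the way, in this order (a step that is already met when the one before it is completed fails the run):
1. the narrow cup stands upright in the tub, let go (x of fitted_narrow_centre in the frame of tub_in between -0.06 and 0.06 m and y of fitted_narrow_centre in the frame of tub_in between -0.08 and 0.08 m and z of fitted_narrow_centre in the frame of tub_in below 0.028 m and angle between fitted_narrow_centre's own z axis and vertical below 0.15 rad and contact force between fitted_narrow and the fingers below 0.1 N), for 0.2 s.
2. the wide stock cup is seated in the emptied pocket, lug in the notch (((horizontal distance between stock_wide_centre and pocket0 below 0.004 m and z of stock_wide_centre in the frame of pocket0 between 0.02 and 0.0255 m and angle between the x axis of stock_wide_centre and the x axis of pocket0, either way round below 0.12 rad and angle between stock_wide_centre's own z axis and vertical below 0.06 rad) or (horizontal distance between stock_wide_centre and pocket1 below 0.004 m and z of stock_wide_centre in the frame of pocket1 between 0.02 and 0.0255 m and angle between the x axis of stock_wide_centre and the x axis of pocket1, either way round below 0.12 rad and angle between stock_wide_centre's own z axis and vertical below 0.06 rad) or (horizontal distance between stock_wide_centre and pocket2 below 0.004 m and z of stock_wide_centre in the frame of pocket2 between 0.02 and 0.0255 m and angle between the x axis of stock_wide_centre and the x axis of pocket2, either way round below 0.12 rad and angle between stock_wide_centre's own z axis and vertical below 0.06 rad))), for 0.2 s.
At the end, for the whole second after the job is handed in: Narrow cup upright (0.15 rad) on the tub floor (5 mm); wide stock cup in the emptied pocket: 4 mm of centre, 2.5 mm of floor, lug in notch (0.12 rad), upright (0.06 rad); both let go, at rest; good cups within 8 mm, other stock cup, bottles and cap within 30 mm of their starts (all of step 1 and ((horizontal distance between stock_wide_centre and pocket0 below 0.004 m and z of stock_wide_centre in the frame of pocket0 between 0.02 and 0.0255 m and angle between the x axis of stock_wide_centre and the x axis of pocket0, either way round below 0.12 rad and angle between stock_wide_centre's own z axis and vertical below 0.06 rad) or (horizontal distance between stock_wide_centre and pocket1 below 0.004 m and z of stock_wide_centre in the frame of pocket1 between 0.02 and 0.0255 m and angle between the x axis of stock_wide_centre and the x axis of pocket1, either way round below 0.12 rad and angle between stock_wide_centre's own z axis and vertical below 0.06 rad) or (horizontal distance between stock_wide_centre and pocket2 below 0.004 m and z of stock_wide_centre in the frame of pocket2 between 0.02 and 0.0255 m and angle between the x axis of stock_wide_centre and the x axis of pocket2, either way round below 0.12 rad and angle between stock_wide_centre's own z axis and vertical below 0.06 rad)) and linear speed of each of stock_wide, fitted_narrow below 0.01 m/s and not (distance of fitted_wide_a_centre from where it was at the start of the episode above 0.008 m) and not (distance of fitted_wide_b_centre from where it was at the start of the episode above 0.008 m) and not (distance of stock_narrow_centre from where it was at the start of the episode above 0.03 m) and not (distance of bottle_a from where it was at the start of the episode above 0.03 m) and not (distance of bottle_b from where it was at the start of the episode above 0.03 m) and not (distance of cap from where it was at the start of the episode above 0.03 m)); the robot touches nothing.
It fails at once if a good cup is taken out of its pocket (moved more than 15 mm) (distance of any of fitted_wide_a_centre, fitted_wide_b_centre from where it was at the start of the episode above 0.015 m).
It fails at once if the other stock cup, a bottle or the loose cap is moved more than 30 mm (distance of any of stock_narrow_centre, bottle_a, bottle_b, cap from where it was at the start of the episode above 0.03 m).
It fails at once if the narrow cup is dropped or slammed into the tub (over 60 N) (contact force between fitted_narrow and tub above 60 N).
It fails at once if the new cup is dropped or slammed onto the plate (over 60 N) (contact force between stock_wide and nest_plate above 60 N).
It also fails if it takes over 59 s, if anything falls off the work surface, if the arm or the gripper's body presses on something with over 40 N, if the wrist force passes 120 N, or if a joint passes its speed limit or range.

ROBOT

A 6-joint arm with a two-finger parallel gripper is mounted at the origin on the work surface. World frame = base frame: x ahead of the robot, y to its left, z up, the work surface at z = 0. Lengths are in m, angles in rad, forces in N, time in s.
With the tool pointing down it reaches from about 0.3 to 0.875 m from the base axis. Payload 6.4 kg.
Tool frame: the origin (TCP) lies at the centre of the arm's flange, where the gripper is bolted on; the fingertips stand 166 mm ahead of it and the grasp point (between the pads) lies 147 mm ahead of it (r.pinch_z is the distance from the TCP to the grasp point, in m); x points along the fingers, z is the direction in which the jaws open and shut, and the axes are right-handed (so a half turn about x gives the same grasp; the last joint's range is limited). The gripper opens to 88 mm and grips with 3 to 60 N. Pads are 18 mm wide; open, the fingers measure 123 mm over their backs; the gripper's body (75 mm by 187 mm) begins 45 mm behind the grasp point.
Start: joints at [-1.372, 0.181, 1.607, -0, 1.354, -0.206], TCP at [0.226, -0.529, 0.405] pointing down, gripper open.
Joint ranges: [-2.99, 2.99], [-0.89, 2.07], [0.3, 2.58], [-1.14, 4.28], [0, 2.63], [-3.12, 3.12]. Speed limits (rad/s): [2.57, 2.57, 3.01, 3.14, 3.14, 3.14].

INTERFACE

Orientations are given as a unit quaternion [w, x, y, z].
In Python, from cell import r gives the robot as it stands. The module is installed in compiled form; this text tells all that it offers.
- The arm moves only by the tool move_arm, never from a script. Its argument "targets" is a list of rows, each a list of 6 numbers: the shift along the tool's x, y, z in units of 0.025 m (1.0 is 0.025 m), then the turn, a rotation vector about the tool's x, y, z in units of 4 degrees (1.0 is 4 degrees). In form: [[dx, dy, dz, wx, wy, wz], ...]. A call has exactly 8 rows; each row shifts and turns the commanded pose from where the row before left it, along the tool's axes as they then stand; what a row does not reach is not made up. A row lasts 1/12 s, in which the tool goes at most 41.7 mm and 7.16 degrees, less where a joint would pass 70% of its speed; a pose out of reach is approached as far as the arm can. A call with a number of a shift or a turn outside -1 to 1 is refused whole. A call with a gripper value outside its range is refused whole. "fingers" is the closure, from 0 (fully open) to 1 (shut), set as the call begins (left out, the last holds). The fingers move at their own pace and stop on an object; "force" is the grip in N (left out, the last holds). Time passes only in rows, so rows that do not move let the fingers close, or fill a call up. It gives the time, the measured TCP pose, the force and the opening at its end, in the units of the state.
- r.get_obs(): the state, without advancing time (a new reading comes with each control period).
- r.snapshot(name): name is "scene" or "top" or "wrist"; returns a dict with "img" (384x512x3 uint8, red, green, blue), "z_map" (384x512 float32, m along the optical axis (not along the pixel's ray), 0 where there is no reading), "fx", "fy", "cx", "cy" (pixels), "pose" (4x4, takes a point from camera to world coordinates). Camera axes: x right, y up, looking along -z (the intrinsics and any distortion apply to the point x, -y, -z); pixel columns grow to the right and rows downward; lengths in m; the calibration is good to about 2 mm. The wrist camera is an equidistant fisheye: a pixel r from the principal point sees the ray r / f radians off the axis. A picture is of the moment at which its call begins.
- r.sign_off(): hands the job in, once; it reports no verdict.
Trained networks look in a picture, given as the dict that the camera call returned (one of the last four; its "shot" number tells which), for a name from the list of things; names that differ only in an ending like _2 or _b are one class to them, and where a whole thing is asked for, a point or a joint stands for the part that bears it (a point fixed in the world has none). Each returns a list of dicts, best first, with "score" (0 to 1); they miss things now and then, are a little off and sometimes report something else, mostly with a low value. They report only what shows in the picture. A call takes as long as a camera call. They do not tell look-alikes from the thing itself.
- r.search_frame(thing, picture): "centre" ([x, y, z] in m, in world coordinates, good to about 4 mm: the middle of the surface that is visible of it).
The state is a dict: "time_s": time; "joints": joint angles; "qd": joint speeds; "joint_torque": joint torques, N m; "eef_pos": TCP position; "tool_rot": TCP orientation; "contact_force": force on the tool from outside, world axes, zero at the start; "wrist_torque": the same for the moment, N m; "grip_width": finger opening in m.
Only numpy, scipy, OpenCV 4.12 (cv2) and the standard library are available. Lean on these libraries where they do the work, as an engineer would, in place of code of your own. Each camera call takes 0.05 s, during which the arm holds its last target.

## Working session

There is one attempt and no reset: what is moved stays moved. The work goes in short steps, Python scripts to look and compute and a tool call to move; the robot and the scene stay as the last step left them, time stands still between calls to the robot, and variables do not carry over. Pictures are saved under pics/ and viewed, and the job is handed in when it is done.

Besides the shell and the picture viewer there is one more tool, called after "Request:" by a JSON object that holds its "method" and its "body". move_arm: Moves the arm, as the interface text tells. Its arguments: {"type":"object","properties":{"targets":{"type":"array"},"fingers":{"type":"number"},"force":{"type":"number"}},"required":["targets"]}

```bash
mkdir -p pics
python3 - <<'E'
from cell import r
import cv2
print(r.get_obs())
for n in("scene","top","wrist"):
    s=r.snapshot(n); cv2.imwrite(f"pics/{n}0.png",s["img"][:,:,::-1]); print(n,s["shot"],s["fx"],s["fy"],s["cx"],s["cy"],s["pose"].round(4).tolist())
    import pickle; pickle.dump(s,open(f"pics/{n}0.pkl","wb"))
E
```

```text
{'time_s': 0.0, 'joints': array([-1.37232321e+00,  1.81516745e-01,  1.60796109e+00, -1.79158323e-05,
        1.35378459e+00, -2.06333986e-01]), 'qd': array([-0.00127108, -0.00095802,  0.00109646, -0.00072768,  0.00054957,
        0.00033113]), 'joint_torque': array([ 6.61408503e-04, -4.33869946e+01, -3.41850471e+01,  7.03379628e-02,
        3.84360552e-02, -1.62672495e-04]), 'eef_pos': array([ 0.22640637, -0.52828972,  0.40384623]), 'tool_rot': array([ 0.58988567,  0.38969437,  0.59072605, -0.38886492]), 'contact_force': array([-0.2248108, -0.8125132,  0.2348772]), 'wrist_torque': array([ 0.06731433,  0.05934243, -0.03793509]), 'grip_width': 0.08814640230251784}
scene 1 392.1031394422887 392.1031394422887 250.31111676999495 193.16058451254568 [[0.1828, -0.7834, 0.5941, 1.0634], [0.9831, 0.1446, -0.1119, -0.0314], [0.0018, 0.6045, 0.7966, 0.7527], [0.0, 0.0, 0.0, 1.0]]
top 2 401.6439121490457 401.6439121490457 260.31385589460996 194.48152688605214 [[-0.014, 0.9951, -0.0977, 0.4331], [-0.9999, -0.0146, -0.0055, 0.084], [-0.0069, 0.0976, 0.9952, 1.0932], [0.0, 0.0, 0.0, 1.0]]
wrist 3 297.3186396354542 297.3186396354542 259.186422319412 192.73627808595242 [[0.3929, 0.8707, 0.2958, 0.3037], [-0.9196, 0.3729, 0.124, -0.4955], [-0.0023, -0.3207, 0.9472, 0.3835], [0.0, 0.0, 0.0, 1.0]]
```

View pics/top0.png

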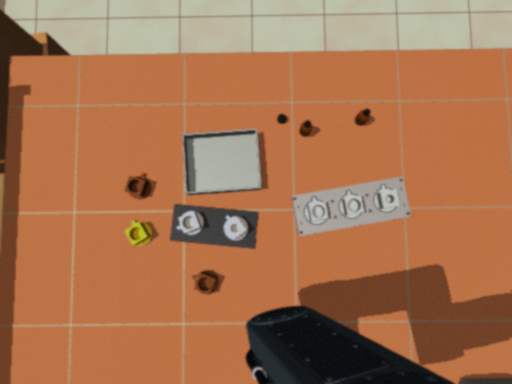

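View pics/scene0.png

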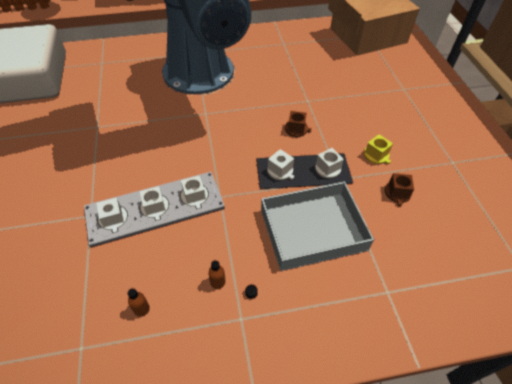

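View pics/wrist0.png

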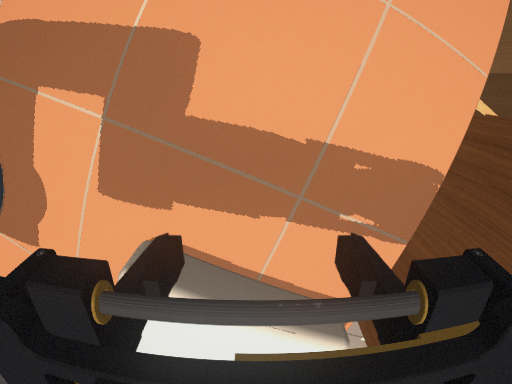

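Run:
```python
import cv2,numpy as np
t=cv2.imread("pics/top0.png");s=cv2.imread("pics/scene0.png")
R=lambda im,w,h:cv2.resize(im,(w,h),interpolation=cv2.INTER_CUBIC)
a=R(t[175:240,285:415],780,390); b=R(t[195:260,165:265],600,390)
cv2.imwrite("pics/a.png",a);cv2.imwrite("pics/b.png",b)
cv2.imwrite("pics/c.png",R(s[165:245,75:235],800,400)); cv2.imwrite("pics/d.png",R(s[140:200,245:365],800,400))
```

```text
(no output)
```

View pics/a.png

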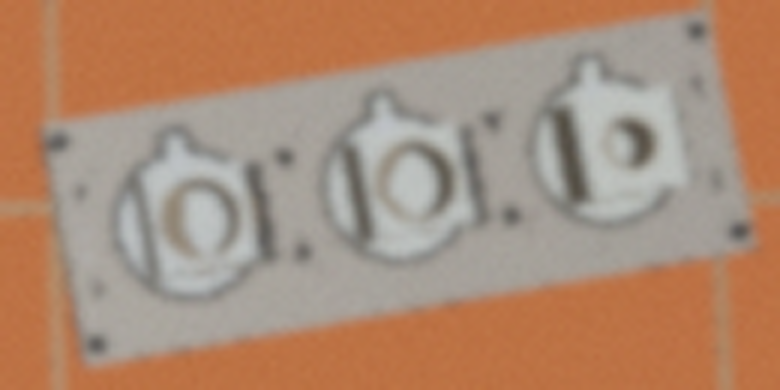

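View pics/b.png

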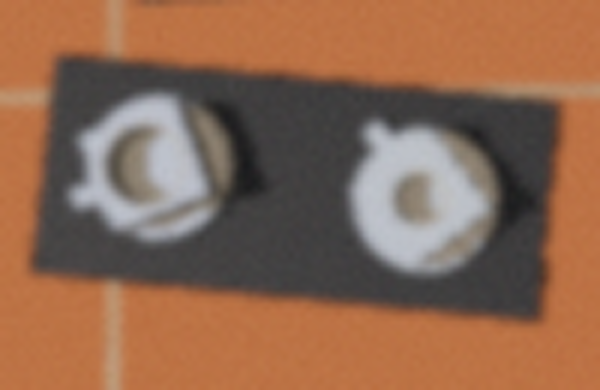

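View pics/c.png

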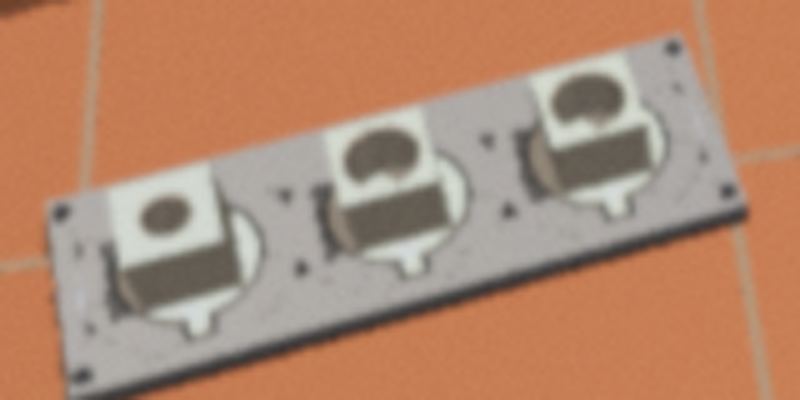

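View pics/d.png

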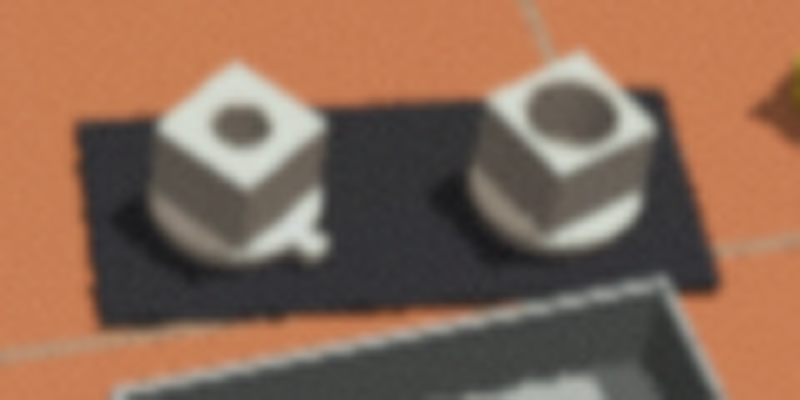

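Wrong cup is at top-picture pixel (387,198): it has the smallest bore of the three. The other two seated cups, at (318,210) and (351,205), have wide bores. On the stock board, the cup at (190,222) has the wide bore and is the one I want; the one at (236,228) is narrow. Next I measure from depth.

```bash
cat > h.py <<'E'
import numpy as np,cv2,pickle
def cloud(s):
    z=s["z_map"]; v,u=np.mgrid[0:384,0:512]
    x=(u-s["cx"])/s["fx"]; y=(v-s["cy"])/s["fy"]
    if s.get("fish"): 
        rr=np.hypot(x,y); k=np.where(rr>1e-6,np.tan(np.minimum(rr,1.4))/np.maximum(rr,1e-6),1); x=x*k;y=y*k
    P=np.stack([x*z,-y*z,-z],-1)@s["pose"][:3,:3].T+s["pose"][:3,3]
    P[z<=0]=np.nan
    return P
E
python3 - <<'E'
from h import *
T=pickle.load(open("pics/top0.pkl","rb"));S=pickle.load(open("pics/scene0.pkl","rb"))
print({k:type(T[k]) for k in T})
PT,PS=cloud(T),cloud(S)
for n,p in (("narrow",(198,387)),("pA",(210,318)),("pB",(205,351)),("wide",(222,190)),("snar",(228,236)),("tub",(165,222)),("table",(260,330)),("plate",(205,335)),("board",(228,213))):
    print(n,PT[p].round(4))
for nm,P in(("top",PT),("scene",PS)):
    F=P.reshape(-1,3); F=F[~np.isnan(F[:,0])]
    for n,p in (("narrow",(198,387)),("pA",(210,318)),("pB",(205,351)),("wide",(222,190)),("snar",(228,236))):
        c=PT[p][:2]
        for it in range(2):
            m=(np.hypot(*(F[:,:2]-c).T)<0.036)&(F[:,2]>0.043)&(F[:,2]<0.058)
            q=F[m]; rect=cv2.minAreaRect(q[:,:2].astype(np.float32)); c=np.array(rect[0])
        print(nm,n,len(q),np.round(rect[0],4),np.round(rect[1],4),round(rect[2],1),"z",np.median(q[:,2]).round(4))
    # plate
    m=(F[:,2]>0.010)&(F[:,2]<0.018)
E
```

```text
{'img': <class 'numpy.ndarray'>, 'z_map': <class 'numpy.ndarray'>, 'fx': <class 'float'>, 'fy': <class 'float'>, 'cx': <class 'float'>, 'cy': <class 'float'>, 'pose': <class 'numpy.ndarray'>, 'shot': <class 'int'>}
narrow [ 0.5242 -0.2492  0.0193]
pA [ 0.4947 -0.0639  0.018 ]
pB [ 0.507  -0.1531  0.0158]
wide [0.4674 0.2786 0.0204]
snar [0.4498 0.1559 0.0203]
tub [0.6231 0.1942 0.0034]
table [ 0.3606 -0.0953 -0.0025]
plate [ 0.5079 -0.1108  0.0126]
board [0.4509 0.2191 0.0054]
top narrow 245 [ 0.5203 -0.2468] [0.0441 0.0452] 8.5 z 0.0492
top pA 157 [ 0.4903 -0.0597] [0.0439 0.0444] 8.8 z 0.0488
top pB 169 [ 0.5055 -0.1532] [0.044 0.045] 9.4 z 0.0492
top wide 167 [0.4664 0.276 ] [0.044  0.0444] 20.8 z 0.0511
top snar 236 [0.4502 0.1575] [0.0439 0.044 ] 36.4 z 0.0513
scene narrow 342 [ 0.5238 -0.2458] [0.0467 0.0442] 8.4 z 0.0503
scene pA 227 [ 0.4926 -0.0588] [0.0472 0.0439] 9.4 z 0.05
scene pB 244 [ 0.5081 -0.1526] [0.0484 0.0439] 9.1 z 0.0498
scene wide 236 [0.4683 0.2767] [0.0462 0.0457] 20.5 z 0.0517
scene snar 287 [0.4527 0.1583] [0.0463 0.0462] 37.6 z 0.0521
```

```bash
cat >> h.py <<'E'
from scipy.spatial.transform import Rotation as Ro
def tool(o):
    q=o["tool_rot"]; R=Ro.from_quat([q[1],q[2],q[3],q[0]]).as_matrix()
    return np.array(o["eef_pos"]),R
def plan(o,goal,yaw,pz):
    """grasp-point goal, jaw yaw deg -> remaining shift in tool axes(units) for a tool pointing straight down, turn about x (units)"""
    p,R=tool(o); tip=p+R[:,0]*pz
    y0=np.degrees(np.arctan2(R[1,2],R[0,2]))
    d=R.T@(np.array(goal)-tip)/0.025
    a=(yaw-y0+90)%180-90
    print("tip",tip.round(4),"x axis",R[:,0].round(4),"jaw yaw",y0.round(2),"d units xyz",d.round(3),"turn x units (mod45)",round(-a/4,3),"t",round(o["time_s"],2),"F",np.round(o["contact_force"],1),"w",round(o["grip_width"],4),"j",np.round(o["joints"],2))
E
python3 - <<'E'
from h import *
from cell import r
o=r.get_obs(); print(r.pinch_z)
plan(o,[0.521,-0.2465,0.2],9.2,r.pinch_z)
for f in("top","scene"):
    F=cloud(pickle.load(open(f"pics/{f}0.pkl","rb"))).reshape(-1,3);F=F[~np.isnan(F[:,0])]
    m=(abs(F[:,0]-.62)<.13)&(abs(F[:,1]-.19)<.14)&(F[:,2]>0.04)&(F[:,2]<.055)
    print("tub rim",f,cv2.minAreaRect(F[m][:,:2].astype(np.float32)),np.median(F[m][:,2]))
    m=(abs(F[:,0]-.62)<.05)&(abs(F[:,1]-.19)<.05);print("floor",np.median(F[m][:,2]))
    m=(abs(F[:,0]-.507)<.13)&(abs(F[:,1]+.153)<.18)&(F[:,2]>0.008)&(F[:,2]<.018);print("plate",f,cv2.minAreaRect(F[m][:,:2].astype(np.float32)))
    m=(F[:,0]>.6)&(F[:,1]<.05)&(F[:,1]>-.35)&(F[:,2]>.03);
    print("bottles",F[m][:,0].min(),F[m][:,1].min(),F[m][:,1].max())
E
```

```text
0.1473
tip [ 0.2264 -0.5282  0.2567] x axis [-3.0e-04  1.3e-03 -1.0e+00] jaw yaw -66.81 d units xyz [ 2.28  15.269 -5.712] turn x units (mod45) -19.002 t 0.15 F [-0.3 -0.4 -0.3] w 0.0882 j [-1.37  0.18  1.61 -0.    1.35 -0.21]
tub rim top ((0.6017775535583496, 0.19054710865020752), (0.21377243101596832, 0.20051367580890656), 3.6053555011749268) 0.04600856242015028
floor 0.0030925874584701862
plate top ((0.50560063123703, -0.15399762988090515), (0.11018535494804382, 0.3062858283519745), 9.13541030883789)
bottles 0.6993367260370746 -0.20154644160076313 -0.018899953683152865
tub rim scene ((0.6033967733383179, 0.1913241147994995), (0.21543146669864655, 0.20130939781665802), 3.7395708560943604) 0.0471537884569152
floor 0.004674601095031594
plate scene ((0.507703959941864, -0.15285998582839966), (0.1140742376446724, 0.30519384145736694), 9.243595123291016)
bottles 0.7085956912473609 -0.20149759574945666 -0.018190637893587894
```

```bash
cat >> h.py <<'E'
def rows(o,goal,yaw,pz,n,half=0):
    """n rows: straight line in world + yaw turn, printed in tool units; half adds 180 deg"""
    p,R=tool(o); tip=p+R[:,0]*pz
    y0=np.degrees(np.arctan2(R[1,2],R[0,2])); a=(yaw-y0+180)%360-180
    w=np.zeros(n)
    k=np.ones(n); 
    if n>=8: k[0]=.5;k[-1]=.3;k[-2]=.7
    k/=k.sum()
    # tilt fix: target R
    Rc=R.copy(); ph=np.radians(yaw); 
    Rt=np.array([[0,-np.sin(ph),np.cos(ph)],[0,np.cos(ph),np.sin(ph)],[-1,0,0]])
    rv=Ro.from_matrix(R.T@Rt).as_rotvec(degrees=True)/4
    D=np.array(goal)-np.array([0,0,-pz])-p   # flange goal
    rv1=Ro.from_matrix(R.T@Rt)
    for i in range(n):
        sh=Rc.T@(D*k[i])/.025
        print([float(x) for x in np.round(np.r_[sh,rv*k[i]],2)], ","if (i+1)%8 else "\n--")
        Rc=Rc@Ro.from_rotvec(np.radians(np.round(rv*k[i],2)*4)).as_matrix()
E
python3 - <<'E'
from h import *
from cell import r
o=r.get_obs()
rows(o,[0.521,-0.2465,0.12],9.2,r.pinch_z,24)
for f in("top","scene"):
    F=cloud(pickle.load(open(f"pics/{f}0.pkl","rb"))).reshape(-1,3);F=F[~np.isnan(F[:,0])]
    m=(abs(F[:,0]-.63)<.11)&(abs(F[:,1]-.19)<.14)&(F[:,2]>0.035)&(F[:,2]<.055)
    print("tub rim",f,cv2.minAreaRect(F[m][:,:2].astype(np.float32)))
E
```

```text
[0.12, 0.34, -0.13, -0.42, -0.0, -0.0] ,
[0.24, 0.69, -0.23, -0.84, -0.0, -0.0] ,
[0.24, 0.7, -0.19, -0.84, -0.0, -0.0] ,
[0.24, 0.71, -0.15, -0.84, -0.0, -0.0] ,
[0.24, 0.72, -0.11, -0.84, -0.0, -0.0] ,
[0.24, 0.72, -0.07, -0.84, -0.0, -0.0] ,
[0.24, 0.72, -0.03, -0.84, -0.0, -0.0] ,
[0.24, 0.72, 0.02, -0.84, -0.0, -0.0] 
--
[0.24, 0.72, 0.06, -0.84, -0.0, -0.0] ,
[0.24, 0.72, 0.1, -0.84, -0.0, -0.0] ,
[0.24, 0.71, 0.14, -0.84, -0.0, -0.0] ,
[0.24, 0.7, 0.18, -0.84, -0.0, -0.0] ,
[0.24, 0.69, 0.23, -0.84, -0.0, -0.0] ,
[0.24, 0.67, 0.27, -0.84, -0.0, -0.0] ,
[0.24, 0.66, 0.3, -0.84, -0.0, -0.0] ,
[0.24, 0.64, 0.34, -0.84, -0.0, -0.0] 
--
[0.24, 0.62, 0.38, -0.84, -0.0, -0.0] ,
[0.24, 0.59, 0.41, -0.84, -0.0, -0.0] ,
[0.24, 0.57, 0.45, -0.84, -0.0, -0.0] ,
[0.24, 0.54, 0.48, -0.84, -0.0, -0.0] ,
[0.24, 0.51, 0.51, -0.84, -0.0, -0.0] ,
[0.24, 0.48, 0.54, -0.84, -0.0, -0.0] ,
[0.17, 0.31, 0.4, -0.59, -0.0, -0.0] ,
[0.07, 0.13, 0.18, -0.25, -0.0, -0.0] 
--
tub rim top ((0.6280779242515564, 0.19238099455833435), (0.16102935373783112, 0.20052921772003174), 3.4586429595947266)
tub rim scene ((0.6301633715629578, 0.19306984543800354), (0.1621810346841812, 0.20121198892593384), 3.537566661834717)
```

Request:
{"method": "move_arm", "body": {"targets": [[0.1,0.35,-0.15,-0.4,0,0],[0.25,0.7,-0.25,-0.85,0,0],[0.25,0.7,-0.2,-0.85,0,0],[0.25,0.7,-0.15,-0.85,0,0],[0.25,0.7,-0.1,-0.85,0,0],[0.25,0.7,-0.05,-0.85,0,0],[0.25,0.7,-0.05,-0.85,0,0],[0.25,0.7,0,-0.85,0,0]], "fingers": 0.15, "force": 10}}

```text
time_s: 0.82
eef_pos: [0.3235, -0.4333, 0.3578]
tool_rot: [0.662, 0.249, 0.662, -0.248]
contact_force: [0.1, -0.6, -0.2]
grip_width: 0.0748
```

Request:
{"method": "move_arm", "body": {"targets": [[0.25,0.7,0.05,-0.85,0,0],[0.25,0.7,0.1,-0.85,0,0],[0.25,0.7,0.15,-0.85,0,0],[0.25,0.7,0.2,-0.85,0,0],[0.25,0.7,0.25,-0.85,0,0],[0.25,0.7,0.25,-0.85,0,0],[0.25,0.65,0.3,-0.85,0,0],[0.25,0.65,0.35,-0.85,0,0]]}}

```text
time_s: 1.48
eef_pos: [0.4277, -0.3328, 0.3079]
tool_rot: [0.702, 0.086, 0.702, -0.086]
contact_force: [0.1, 0.7, 0.1]
grip_width: 0.0748
```

Run:
```python
from h import *
from cell import r
o=r.get_obs()
plan(o,[0.521,-0.2465,0.12],9.2,r.pinch_z)
rows(o,[0.521,-0.2465,0.12],9.2,r.pinch_z,8)
```

```text
tip [ 0.4276 -0.3327  0.1606] x axis [-2.e-04  5.e-04 -1.e+00] jaw yaw -13.95 d units xyz [1.624 4.247 2.794] turn x units (mod45) -5.787 t 1.48 F [0.1 0.7 0.1] w 0.0748 j [-0.88  0.22  1.77  0.    1.15 -0.64]
[0.12, 0.33, 0.21, -0.45, -0.0, -0.0] ,
[0.25, 0.64, 0.45, -0.89, -0.0, -0.0] ,
[0.25, 0.61, 0.49, -0.89, -0.0, -0.0] ,
[0.25, 0.58, 0.53, -0.89, -0.0, -0.0] ,
[0.25, 0.55, 0.56, -0.89, -0.0, -0.0] ,
[0.25, 0.51, 0.59, -0.89, -0.0, -0.0] ,
[0.17, 0.33, 0.44, -0.62, -0.0, -0.0] ,
[0.07, 0.13, 0.19, -0.27, -0.0, -0.0] 
--
```

Request:
{"method": "move_arm", "body": {"targets": [[0.25,0.6,0.4,-0.85,0,0],[0.25,0.6,0.45,-0.85,0,0],[0.25,0.6,0.5,-0.85,0,0],[0.25,0.55,0.55,-0.85,0,0],[0.25,0.5,0.5,-0.85,0,0],[0.2,0.4,0.4,-0.5,0,0],[0,0,0,0,0,0],[0,0,0,0,0,0]]}}

```text
time_s: 2.15
eef_pos: [0.5054, -0.2597, 0.2717]
tool_rot: [0.706, -0.03, 0.707, 0.03]
contact_force: [-0.5, 0.4, 0.4]
grip_width: 0.0748
```

Run:
```python
from h import *
from cell import r
o=r.get_obs()
plan(o,[0.521,-0.2465,0.037],9.2,r.pinch_z)
s=r.snapshot("wrist"); s["fish"]=1; pickle.dump(s,open("pics/w1.pkl","wb")); cv2.imwrite("pics/w1.png",s["img"][:,:,::-1])
```

```text
tip [ 0.5053 -0.2596  0.1244] x axis [-1.1e-03  7.0e-04 -1.0e+00] jaw yaw 4.88 d units xyz [3.496 0.465 0.675] turn x units (mod45) -1.079 t 2.15 F [-0.5  0.4  0.4] w 0.0748 j [-0.68  0.32  1.73 -0.    1.1  -0.77]
```

View pics/w1.png

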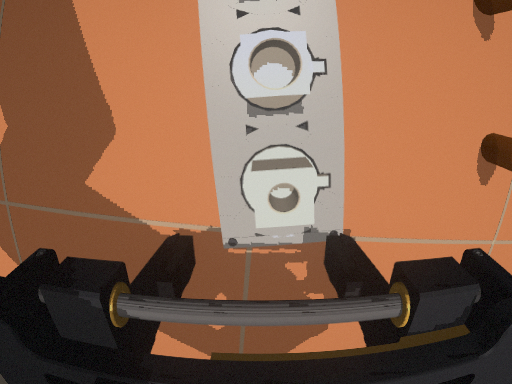

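The wrist view shows the narrow-bore cup at (283,195), with its lug to the right at (323,181). The wide-bore middle cup is at (275,62). I'll cross-check the narrow cup's position with wrist depth.

Run:
```python
from h import *
s=pickle.load(open("pics/w1.pkl","rb")); F=cloud(s).reshape(-1,3);F=F[~np.isnan(F[:,0])]
for c in((.521,-.2465),(.5067,-.153)):
    m=(np.hypot(*(F[:,:2]-c).T)<0.036)&(F[:,2]>0.044)&(F[:,2]<0.058)
    print(m.sum(),cv2.minAreaRect(F[m][:,:2].astype(np.float32)),np.median(F[m][:,2]))
```

```text
2963 ((0.5220689177513123, -0.2468235194683075), (0.04386115074157715, 0.044849224388599396), 9.147892951965332) 0.04943853340657303
2353 ((0.5068051815032959, -0.15319938957691193), (0.04450026527047157, 0.044209353625774384), 9.371356964111328) 0.04953998626559686
```

Request:
{"method": "move_arm", "body": {"targets": [[0.3,0.15,0.2,-0.4,0,0],[0.4,0.15,0.25,-0.4,0,0],[0.4,0.15,0.25,-0.28,0,0],[0.4,0,0,0,0,0],[0,0,0,0,0,0],[0,0,0,0,0,0],[0,0,0,0,0,0],[0,0,0,0,0,0]]}}

```text
time_s: 2.87
eef_pos: [0.5216, -0.2478, 0.2351]
tool_rot: [0.705, -0.056, 0.705, 0.056]
contact_force: [0.4, 1.3, 1.2]
grip_width: 0.0747
```

Run:
```python
from h import *
from cell import r
o=r.get_obs()
plan(o,[0.521,-0.2465,0.037],9.2,r.pinch_z)
```

```text
tip [ 0.5217 -0.2478  0.0878] x axis [ 5.e-04 -4.e-04 -1.e+00] jaw yaw 9.09 d units xyz [ 2.03   0.058 -0.019] turn x units (mod45) -0.027 t 2.87 F [0.4 1.3 1.2] w 0.0747 j [-0.65  0.39  1.72 -0.    1.03 -0.81]
```

Request:
{"method": "move_arm", "body": {"targets": [[0.5,0.05,0,-0.03,0,0],[0.6,0,0,0,0,0],[0.6,0,0,0,0,0],[0.3,0,0,0,0,0],[0,0,0,0,0,0],[0,0,0,0,0,0],[0,0,0,0,0,0],[0,0,0,0,0,0]]}}

```text
time_s: 3.53
eef_pos: [0.5217, -0.2466, 0.1857]
tool_rot: [0.705, -0.057, 0.704, 0.057]
contact_force: [0.4, -1.0, -0.1]
grip_width: 0.0752
```

Request:
{"method": "move_arm", "body": {"targets": [[0,0,0,0,0,0],[0,0,0,0,0,0],[0,0,0,0,0,0],[0,0,0,0,0,0],[0,0,0,0,0,0],[0,0,0,0,0,0],[0,0,0,0,0,0],[0,0,0,0,0,0]], "fingers": 0.7, "force": 8}}

```text
time_s: 4.2
eef_pos: [0.5214, -0.2463, 0.1848]
tool_rot: [0.705, -0.057, 0.705, 0.057]
contact_force: [-0.7, 0.5, 0.9]
grip_width: 0.0436
```

Run:
```python
from h import *
from cell import r
o=r.get_obs()
plan(o,[0.5215,-0.2467,0.037],9.2,r.pinch_z)
```

```text
tip [ 0.5214 -0.2463  0.0375] x axis [ 1.e-04 -0.e+00 -1.e+00] jaw yaw 9.23 d units xyz [ 0.021 -0.018  0.001] turn x units (mod45) 0.008 t 4.2 F [-0.7  0.5  0.9] w 0.0436 j [-0.65  0.47  1.73  0.    0.94 -0.81]
```

Request:
{"method": "move_arm", "body": {"targets": [[0,0,0,0,0,0],[0,0,0,0,0,0],[-0.1,0,0,0,0,0],[-0.3,0,0,0,0,0],[-0.6,0,0,0,0,0],[-0.8,0,0,0,0,0],[-1,0,0,0,0,0],[-1,0,0,0,0,0]], "fingers": 0.8, "force": 25}}

```text
time_s: 4.87
eef_pos: [0.5209, -0.246, 0.2804]
tool_rot: [0.704, -0.057, 0.705, 0.057]
contact_force: [0.3, -1.1, -1.2]
grip_width: 0.0436
```

Run:
```python
from h import *
from cell import r
o=r.get_obs()
plan(o,[0.629,0.1927,0.16],3.5,r.pinch_z)
rows(o,[0.629,0.1927,0.16],3.5,r.pinch_z,24)
```

```text
tip [ 0.5207 -0.2459  0.1331] x axis [-1.3e-03  9.0e-04 -1.0e+00] jaw yaw 9.23 d units xyz [-1.063 16.621  7.088] turn x units (mod45) 1.433 t 4.87 F [ 0.3 -1.1 -1.2] w 0.0436 j [-0.65  0.32  1.7  -0.    1.12 -0.81]
[-0.02, 0.37, 0.16, 0.03, -0.0, -0.0] ,
[-0.05, 0.74, 0.31, 0.06, -0.0, -0.0] ,
[-0.05, 0.74, 0.31, 0.06, -0.0, -0.0] ,
[-0.05, 0.74, 0.31, 0.06, -0.0, -0.0] ,
[-0.05, 0.74, 0.3, 0.06, -0.0, -0.0] ,
[-0.05, 0.74, 0.3, 0.06, -0.0, -0.0] ,
[-0.05, 0.75, 0.3, 0.06, -0.0, -0.0] ,
[-0.05, 0.75, 0.29, 0.06, -0.0, -0.0] 
--
[-0.05, 0.75, 0.29, 0.06, -0.0, -0.0] ,
[-0.05, 0.75, 0.29, 0.06, -0.0, -0.0] ,
[-0.05, 0.75, 0.29, 0.06, -0.0, -0.0] ,
[-0.05, 0.75, 0.28, 0.06, -0.0, -0.0] ,
[-0.05, 0.75, 0.28, 0.06, -0.0, -0.0] ,
[-0.05, 0.75, 0.28, 0.06, -0.0, -0.0] ,
[-0.05, 0.76, 0.27, 0.06, -0.0, -0.0] ,
[-0.05, 0.76, 0.27, 0.06, -0.0, -0.0] 
--
[-0.05, 0.76, 0.27, 0.06, -0.0, -0.0] ,
[-0.05, 0.76, 0.26, 0.06, -0.0, -0.0] ,
[-0.05, 0.76, 0.26, 0.06, -0.0, -0.0] ,
[-0.05, 0.76, 0.26, 0.06, -0.0, -0.0] ,
[-0.05, 0.76, 0.25, 0.06, -0.0, -0.0] ,
[-0.05, 0.76, 0.25, 0.06, -0.0, -0.0] ,
[-0.03, 0.54, 0.17, 0.04, -0.0, -0.0] ,
[-0.01, 0.23, 0.07, 0.02, -0.0, -0.0] 
--
```

Request:
{"method": "move_arm", "body": {"targets": [[-0.1,0.4,0.15,0.05,0,0],[-0.1,0.75,0.3,0.05,0,0],[-0.1,0.75,0.3,0.05,0,0],[0,0.75,0.3,0.05,0,0],[0,0.75,0.3,0.05,0,0],[0,0.75,0.3,0.05,0,0],[0,0.75,0.3,0.05,0,0],[0,0.75,0.3,0.05,0,0]]}}

```text
time_s: 5.53
eef_pos: [0.5558, -0.0965, 0.2864]
tool_rot: [0.705, -0.047, 0.706, 0.047]
contact_force: [0.3, 0.8, -1.4]
grip_width: 0.0441
```

Request:
{"method": "move_arm", "body": {"targets": [[0,0.75,0.3,0.05,0,0],[0,0.75,0.3,0.05,0,0],[0,0.75,0.3,0.05,0,0],[0,0.75,0.3,0.05,0,0],[0,0.75,0.3,0.05,0,0],[0,0.75,0.3,0.05,0,0],[0,0.75,0.3,0.05,0,0],[0,0.75,0.25,0.05,0,0]]}}

```text
time_s: 6.2
eef_pos: [0.596, 0.0594, 0.2863]
tool_rot: [0.706, -0.037, 0.707, 0.037]
contact_force: [0.3, 0.3, -1.3]
grip_width: 0.044
```

Request:
{"method": "move_arm", "body": {"targets": [[0,0.75,0.25,0.05,0,0],[0,0.75,0.25,0.05,0,0],[0,0.75,0.25,0.05,0,0],[0,0.75,0.25,0.05,0,0],[0,0.75,0.25,0.05,0,0],[0,0.6,0.2,0,0,0],[0,0.4,0.1,0,0,0],[0,0,0,0,0,0]]}}

```text
time_s: 6.87
eef_pos: [0.6232, 0.1818, 0.2867]
tool_rot: [0.706, -0.032, 0.707, 0.032]
contact_force: [-1.1, -0.2, -1.2]
grip_width: 0.0437
```

Run:
```python
from h import *
from cell import r
o=r.get_obs()
plan(o,[0.629,0.1927,0.0385],3.5,r.pinch_z)
```

```text
tip [0.6231 0.1819 0.1394] x axis [-6.e-04  4.e-04 -1.e+00] jaw yaw 5.16 d units xyz [4.035 0.409 0.277] turn x units (mod45) 0.416 t 6.87 F [-1.1 -0.2 -1.2] w 0.0437 j [0.1  0.46 1.5  0.   1.18 0.01]
```

Request:
{"method": "move_arm", "body": {"targets": [[0.4,0.1,0.1,0.2,0,0],[0.7,0.2,0.1,0.2,0,0],[0.8,0.1,0.1,0,0,0],[0.8,0,0,0,0,0],[0.5,0,0,0,0,0],[0.3,0,0,0,0,0],[0.2,0,0,0,0,0],[0,0,0,0,0,0]]}}

```text
time_s: 7.53
eef_pos: [0.63, 0.1897, 0.1937]
tool_rot: [0.706, -0.021, 0.707, 0.021]
contact_force: [-0.2, -0.5, -2.0]
grip_width: 0.0436
```

Run:
```python
from h import *
from cell import r
o=r.get_obs()
plan(o,[0.629,0.1927,0.0385],3.5,r.pinch_z)
```

```text
tip [0.6298 0.1896 0.0464] x axis [-1.5e-03 -2.0e-04 -1.0e+00] jaw yaw 3.39 d units xyz [ 0.317  0.125 -0.023] turn x units (mod45) -0.028 t 7.53 F [-0.2 -0.5 -2. ] w 0.0436 j [ 0.11  0.6   1.5  -0.    1.04  0.05]
```

Request:
{"method": "move_arm", "body": {"targets": [[0.08,0,0,0,0,0],[0.06,0,0,0,0,0],[0.05,0,0,0,0,0],[0.05,0,0,0,0,0],[0.04,0,0,0,0,0],[0.04,0,0,0,0,0],[0,0,0,0,0,0],[0,0,0,0,0,0]]}}

```text
time_s: 8.2
eef_pos: [0.6302, 0.1902, 0.1867]
tool_rot: [0.707, -0.021, 0.707, 0.021]
contact_force: [-0.1, -0.1, -1.5]
grip_width: 0.0437
```

Run:
```python
from h import *
from cell import r
o=r.get_obs()
plan(o,[0.629,0.1927,0.0375],3.5,r.pinch_z)
```

```text
tip [0.6302 0.1902 0.0394] x axis [-1.e-04 -0.e+00 -1.e+00] jaw yaw 3.44 d units xyz [ 0.076  0.101 -0.042] turn x units (mod45) -0.016 t 8.2 F [-0.1 -0.1 -1.5] w 0.0437 j [0.11 0.61 1.5  0.   1.03 0.05]
```

Request:
{"method": "move_arm", "body": {"targets": [[0.03,0,0,0,0,0],[0.03,0,0,0,0,0],[0.02,0,0,0,0,0],[0.02,0,0,0,0,0],[0,0,0,0,0,0],[0,0,0,0,0,0],[0,0,0,0,0,0],[0,0,0,0,0,0]]}}

```text
time_s: 8.87
eef_pos: [0.6302, 0.1902, 0.1849]
tool_rot: [0.707, -0.021, 0.707, 0.021]
contact_force: [-3.3, -0.7, 5.8]
grip_width: 0.0437
```

Run:
```python
from h import *
from cell import r
o=r.get_obs()
plan(o,[0.629,0.1927,0.0375],3.5,r.pinch_z)
```

```text
tip [0.6302 0.1902 0.0376] x axis [-0.e+00 -1.e-04 -1.e+00] jaw yaw 3.44 d units xyz [ 0.002  0.101 -0.044] turn x units (mod45) -0.015 t 8.87 F [-3.3 -0.7  5.8] w 0.0437 j [ 0.11  0.62  1.5  -0.    1.02  0.05]
```

Request:
{"method": "move_arm", "body": {"targets": [[0,0,0,0,0,0],[0,0,0,0,0,0],[0,0,0,0,0,0],[0,0,0,0,0,0],[-0.2,0,0,0,0,0],[-0.4,0,0,0,0,0],[-0.6,0,0,0,0,0],[-0.8,0,0,0,0,0]], "fingers": 0.2}}

```text
time_s: 9.53
eef_pos: [0.6298, 0.1901, 0.2347]
tool_rot: [0.706, -0.021, 0.707, 0.021]
contact_force: [0.8, 0.3, -0.1]
grip_width: 0.0704
```

Request:
{"method": "move_arm", "body": {"targets": [[-0.8,0,0,0,0,0],[-0.6,0,0,0,0,0],[-0.4,0,0,0,0,0],[0,0,0,0,0,0],[0,0,0,0,0,0],[0,0,0,0,0,0],[0,0,0,0,0,0],[0,0,0,0,0,0]]}}

```text
time_s: 10.2
eef_pos: [0.6298, 0.1901, 0.2779]
tool_rot: [0.706, -0.021, 0.708, 0.021]
contact_force: [-0.0, 0.6, 0.5]
grip_width: 0.0703
```

Run:
```python
from h import *
from cell import r
o=r.get_obs()
plan(o,[0.467,0.2763,0.12],110.8,r.pinch_z)
rows(o,[0.467,0.2763,0.12],110.8,r.pinch_z,32)
s=r.snapshot("wrist"); s["fish"]=1; pickle.dump(s,open("pics/w2.pkl","wb")); cv2.imwrite("pics/w2.png",s["img"][:,:,::-1])
```

```text
tip [0.6295 0.1901 0.1306] x axis [-2.2e-03 -3.0e-04 -1.0e+00] jaw yaw 3.43 d units xyz [ 0.436  3.831 -6.28 ] turn x units (mod45) 18.158 t 10.2 F [-0.   0.6  0.5] w 0.0703 j [0.11 0.49 1.48 0.   1.18 0.05]
[0.01, 0.06, -0.1, -0.44, -0.0, -0.0] ,
[0.01, 0.13, -0.2, -0.88, -0.0, -0.0] ,
[0.01, 0.14, -0.19, -0.88, -0.0, -0.0] ,
[0.01, 0.16, -0.18, -0.88, -0.0, -0.0] ,
[0.01, 0.17, -0.17, -0.88, -0.0, -0.0] ,
[0.01, 0.18, -0.16, -0.88, -0.0, -0.0] ,
[0.01, 0.19, -0.15, -0.88, -0.0, -0.0] ,
[0.01, 0.2, -0.14, -0.88, -0.0, -0.0] 
--
[0.01, 0.2, -0.13, -0.88, -0.0, -0.0] ,
[0.01, 0.21, -0.12, -0.88, -0.0, -0.0] ,
[0.01, 0.22, -0.1, -0.88, -0.0, -0.0] ,
[0.01, 0.22, -0.09, -0.88, -0.0, -0.0] ,
[0.01, 0.23, -0.08, -0.88, -0.0, -0.0] ,
[0.01, 0.23, -0.06, -0.88, -0.0, -0.0] ,
[0.01, 0.24, -0.05, -0.88, -0.0, -0.0] ,
[0.01, 0.24, -0.03, -0.88, -0.0, -0.0] 
--
[0.01, 0.24, -0.02, -0.88, -0.0, -0.0] ,
[0.01, 0.24, -0.0, -0.88, -0.0, -0.0] ,
[0.01, 0.24, 0.01, -0.88, -0.0, -0.0] ,
[0.01, 0.24, 0.03, -0.88, -0.0, -0.0] ,
[0.01, 0.24, 0.04, -0.88, -0.0, -0.0] ,
[0.01, 0.23, 0.06, -0.88, -0.0, -0.0] ,
[0.01, 0.23, 0.07, -0.88, -0.0, -0.0] ,
[0.01, 0.23, 0.08, -0.88, -0.0, -0.0] 
--
[0.01, 0.22, 0.1, -0.88, -0.0, -0.0] ,
[0.01, 0.21, 0.11, -0.88, -0.0, -0.0] ,
[0.01, 0.21, 0.12, -0.88, -0.0, -0.0] ,
[0.01, 0.2, 0.14, -0.88, -0.0, -0.0] ,
[0.01, 0.19, 0.15, -0.88, -0.0, -0.0] ,
[0.01, 0.18, 0.16, -0.88, -0.0, -0.0] ,
[0.01, 0.12, 0.12, -0.62, -0.0, -0.0] ,
[0.0, 0.05, 0.05, -0.26, -0.0, -0.0] 
--
```

View pics/w2.png

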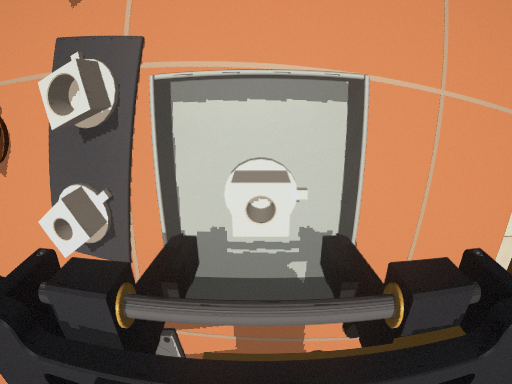

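Wrist view: the narrow cup stands upright in the tub at (262,200). The wide stock cup is at (72,92) with its lug pointing up in the picture, and the narrow stock cup is at (68,220). Going to the wide cup now.

Run:
```python
from h import *
from cell import r
s=pickle.load(open("pics/w2.pkl","rb")); F=cloud(s).reshape(-1,3);F=F[~np.isnan(F[:,0])]
c=(.467,.2763)
m=(np.hypot(*(F[:,:2]-c).T)<0.036)&(F[:,2]>0.044)&(F[:,2]<0.058)
print(m.sum(),cv2.minAreaRect(F[m][:,:2].astype(np.float32)),np.median(F[m][:,2]))
c=(.63,.19)
m=(np.hypot(*(F[:,:2]-c).T)<0.036)&(F[:,2]>0.044)&(F[:,2]<0.058)
print(m.sum(),cv2.minAreaRect(F[m][:,:2].astype(np.float32)),np.median(F[m][:,2]))
rows(r.get_obs(),[0.467,0.2763,0.11],20.8,r.pinch_z,12)
```

```text
1721 ((0.4677078425884247, 0.2768828868865967), (0.04603356868028641, 0.04488915205001831), 20.455692291259766) 0.0513565715880189
2761 ((0.6306891441345215, 0.1895674467086792), (0.04432552307844162, 0.045119695365428925), 3.08030366897583) 0.04946092872252714
[0.04, 0.18, -0.3, -0.21, -0.0, -0.0] ,
[0.08, 0.37, -0.59, -0.41, -0.0, -0.0] ,
[0.08, 0.39, -0.58, -0.41, -0.0, -0.0] ,
[0.08, 0.41, -0.57, -0.41, -0.0, -0.0] ,
[0.08, 0.42, -0.56, -0.41, -0.0, -0.0] ,
[0.08, 0.44, -0.55, -0.41, -0.0, -0.0] ,
[0.08, 0.45, -0.53, -0.41, -0.0, -0.0] ,
[0.08, 0.47, -0.52, -0.41, -0.0, -0.0] 
--
[0.08, 0.48, -0.51, -0.41, -0.0, -0.0] ,
[0.08, 0.5, -0.49, -0.41, -0.0, -0.0] ,
[0.06, 0.36, -0.34, -0.29, -0.0, -0.0] ,
[0.02, 0.16, -0.14, -0.12, -0.0, -0.0] ,
```

Request:
{"method": "move_arm", "body": {"targets": [[0,0.2,-0.3,-0.2,0,0],[0,0.35,-0.6,-0.4,0,0],[0,0.4,-0.6,-0.4,0,0],[0,0.4,-0.55,-0.4,0,0],[0,0.4,-0.55,-0.4,0,0],[0,0.45,-0.55,-0.4,0,0],[0,0.45,-0.55,-0.4,0,0],[0,0.45,-0.5,-0.4,0,0]], "fingers": 0.15}}

```text
time_s: 10.92
eef_pos: [0.513, 0.2518, 0.2788]
tool_rot: [0.7, -0.096, 0.701, 0.096]
contact_force: [-0.0, 0.9, -0.2]
grip_width: 0.0747
```

Request:
{"method": "move_arm", "body": {"targets": [[0,0.5,-0.5,-0.4,0,0],[0,0.5,-0.5,-0.4,0,0],[0,0.35,-0.35,-0.3,0,0],[0,0.15,-0.15,-0.1,0,0],[0,0,0,0,0,0],[0,0,0,0,0,0],[0,0,0,0,0,0],[0,0,0,0,0,0]]}}

```text
time_s: 11.58
eef_pos: [0.4684, 0.2756, 0.2793]
tool_rot: [0.696, -0.124, 0.696, 0.124]
contact_force: [-0.2, 0.7, -0.2]
grip_width: 0.0751
```

Run:
```python
from h import *
from cell import r
o=r.get_obs()
plan(o,[0.4673,0.2765,0.039],20.6,r.pinch_z)
s=r.snapshot("wrist"); s["fish"]=1; cv2.imwrite("pics/w3.png",s["img"][:,:,::-1])
F=cloud(s).reshape(-1,3);F=F[~np.isnan(F[:,0])]
c=(.467,.2763)
m=(np.hypot(*(F[:,:2]-c).T)<0.036)&(F[:,2]>0.044)&(F[:,2]<0.058)
print(m.sum(),cv2.minAreaRect(F[m][:,:2].astype(np.float32)),np.median(F[m][:,2]))
```

```text
tip [0.4685 0.2756 0.132 ] x axis [ 5.e-04  0.e+00 -1.e+00] jaw yaw 20.17 d units xyz [ 3.719  0.051 -0.034] turn x units (mod45) -0.107 t 11.58 F [-0.2  0.7 -0.2] w 0.0751 j [ 0.31  0.26  1.79 -0.    1.09 -0.04]
2084 ((0.46741729974746704, 0.27678245306015015), (0.04419567063450813, 0.04548386484384537), 20.566497802734375) 0.05130490012931592
```

View pics/w3.png

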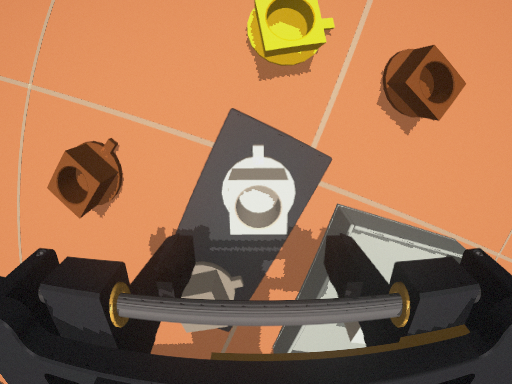

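The wide-bore white cup is between the jaws at (258,200), with its lug at (258,152) along tool +y (yaw ≈110.6°). The brown and yellow look-alikes are clear of the gripper. Descending.

Request:
{"method": "move_arm", "body": {"targets": [[0.4,0.05,-0.04,-0.1,0,0],[0.7,0,0,0,0,0],[0.8,0,0,0,0,0],[0.8,0,0,0,0,0],[0.6,0,0,0,0,0],[0.4,0,0,0,0,0],[0,0,0,0,0,0],[0,0,0,0,0,0]]}}

```text
time_s: 12.3
eef_pos: [0.4663, 0.2766, 0.1861]
tool_rot: [0.695, -0.127, 0.696, 0.127]
contact_force: [0.1, 0.3, -0.3]
grip_width: 0.0749
```

Request:
{"method": "move_arm", "body": {"targets": [[0,0,0,0,0,0],[0,0,0,0,0,0],[0,0,0,0,0,0],[0,0,0,0,0,0],[0,0,0,0,0,0],[0,0,0,0,0,0],[0,0,0,0,0,0],[0,0,0,0,0,0]], "fingers": 0.7, "force": 8}}

```text
time_s: 12.97
eef_pos: [0.4666, 0.2769, 0.1873]
tool_rot: [0.696, -0.127, 0.695, 0.127]
contact_force: [-1.9, -0.6, 5.8]
grip_width: 0.0438
```

Run:
```python
from h import *
from cell import r
o=r.get_obs()
plan(o,[0.4674,0.2767,0.0395],110.6,r.pinch_z)
```

```text
tip [0.4667 0.2769 0.04  ] x axis [ 8.e-04  3.e-04 -1.e+00] jaw yaw 20.63 d units xyz [ 0.02  -0.018  0.022] turn x units (mod45) -22.491 t 12.97 F [-1.9 -0.6  5.8] w 0.0438 j [ 0.32  0.41  1.82  0.    0.91 -0.04]
```

Request:
{"method": "move_arm", "body": {"targets": [[0,0,0,0,0,0],[0,0,0,0,0,0],[0,0,0,0,0,0],[0,0,0,0,0,0],[-0.1,0,0,-0.5,0,0],[0,0,0,-1,0,0],[0,0,0,-1,0,0],[0,0,0,-1,0,0]], "fingers": 0.15}}

```text
time_s: 13.63
eef_pos: [0.4663, 0.2767, 0.1891]
tool_rot: [0.675, -0.212, 0.675, 0.212]
contact_force: [0.0, 0.4, 0.6]
grip_width: 0.0748
```

Request:
{"method": "move_arm", "body": {"targets": [[0,0,0,-1,0,0],[0,0,0,-1,0,0],[0,0,0,-1,0,0],[0,0,0,-1,0,0],[0,0,0,-1,0,0],[0,0,0,-1,0,0],[0,0,0,-1,0,0],[0,0,0,-1,0,0]]}}

```text
time_s: 14.3
eef_pos: [0.4662, 0.2767, 0.189]
tool_rot: [0.59, -0.389, 0.59, 0.389]
contact_force: [-0.9, -0.3, -0.3]
grip_width: 0.075
```

Request:
{"method": "move_arm", "body": {"targets": [[0,0,0,-1,0,0],[0,0,0,-1,0,0],[0,0,0,-1,0,0],[0,0,0,-1,0,0],[0,0,0,-1,0,0],[0,0,0,-1,0,0],[0,0,0,-1,0,0],[0,0,0,-1,0,0]]}}

```text
time_s: 14.97
eef_pos: [0.4662, 0.2767, 0.189]
tool_rot: [0.46, -0.537, 0.46, 0.537]
contact_force: [-0.3, 0.3, -0.8]
grip_width: 0.0751
```

Run:
```python
from h import *
from cell import r
o=r.get_obs()
plan(o,[0.4667,0.2769,0.0405],110.6,r.pinch_z)
```

```text
tip [0.4662 0.2767 0.0417] x axis [-4.e-04 -1.e-04 -1.e+00] jaw yaw 98.83 d units xyz [ 0.048 -0.022  0.004] turn x units (mod45) -2.943 t 14.97 F [-0.3  0.3 -0.8] w 0.0751 j [ 0.32  0.41  1.82  0.    0.92 -1.41]
```

Request:
{"method": "move_arm", "body": {"targets": [[0,-0.02,0,-1,0,0],[0,0,0,-1,0,0],[0,0,0,-0.95,0,0],[0,0,0,0,0,0],[0,0,0,0,0,0],[0,0,0,0,0,0],[0,0,0,0,0,0],[0,0,0,0,0,0]]}}

```text
time_s: 15.63
eef_pos: [0.4669, 0.2768, 0.1892]
tool_rot: [-0.404, 0.581, -0.404, -0.581]
contact_force: [0.2, -0.5, 0.3]
grip_width: 0.0747
```

Request:
{"method": "move_arm", "body": {"targets": [[0,0,0,0,0,0],[0,0,0,0,0,0],[0,0,0,0,0,0],[0,0,0,0,0,0],[0,0,0,0,0,0],[0,0,0,0,0,0],[0,0,0,0,0,0],[0,0,0,0,0,0]], "fingers": 0.7, "force": 10}}

```text
time_s: 16.3
eef_pos: [0.4669, 0.2768, 0.1892]
tool_rot: [-0.403, 0.581, -0.403, -0.581]
contact_force: [-0.0, -0.6, 0.1]
grip_width: 0.0437
```

Run:
```python
from h import *
from cell import r
o=r.get_obs()
plan(o,[0.4667,0.2769,0.0405],110.6,r.pinch_z)
```

```text
tip [0.4669 0.2768 0.0419] x axis [ 0. -0. -1.] jaw yaw 110.43 d units xyz [0.058 0.005 0.005] turn x units (mod45) -0.042 t 16.3 F [-0.  -0.6  0.1] w 0.0437 j [ 0.32  0.41  1.82 -0.    0.92 -1.61]
```

Request:
{"method": "move_arm", "body": {"targets": [[0,0,0,0,0,0],[0,0,0,0,0,0],[-0.2,0,0,0,0,0],[-0.4,0,0,0,0,0],[-0.8,0,0,0,0,0],[-1,0,0,0,0,0],[-1,0,0,0,0,0],[-1,0,0,0,0,0]], "fingers": 0.8, "force": 30}}

```text
time_s: 16.97
eef_pos: [0.4666, 0.2768, 0.3011]
tool_rot: [-0.403, 0.581, -0.403, -0.581]
contact_force: [0.6, -0.4, -1.0]
grip_width: 0.0436
```

Run:
```python
from h import *
from cell import r
o=r.get_obs()
plan(o,[0.5218,-0.2468,0.14],9.2,r.pinch_z)
rows(o,[0.5218,-0.2468,0.15],9.2,r.pinch_z,32)
```

```text
tip [0.4667 0.2768 0.1538] x axis [ 2.e-04  1.e-04 -1.e+00] jaw yaw 110.44 d units xyz [  0.55    5.247 -20.397] turn x units (mod45) -19.691 t 16.97 F [ 0.6 -0.4 -1. ] w 0.0436 j [ 0.32  0.23  1.78  0.    1.14 -1.61]
[0.0, 0.09, -0.33, 0.41, 0.0, 0.0] ,
[0.0, 0.15, -0.67, 0.83, 0.0, 0.0] ,
[0.0, 0.11, -0.68, 0.83, 0.0, 0.0] ,
[0.0, 0.07, -0.69, 0.83, 0.0, 0.0] ,
[0.0, 0.03, -0.69, 0.83, 0.0, 0.0] ,
[0.0, -0.01, -0.69, 0.83, 0.0, 0.0] ,
[0.0, -0.05, -0.69, 0.83, 0.0, 0.0] ,
[0.0, -0.09, -0.69, 0.83, 0.0, 0.0] 
--
[0.0, -0.13, -0.68, 0.83, 0.0, 0.0] ,
[0.0, -0.16, -0.67, 0.83, 0.0, 0.0] ,
[0.0, -0.2, -0.66, 0.83, 0.0, 0.0] ,
[0.0, -0.24, -0.65, 0.83, 0.0, 0.0] ,
[0.0, -0.28, -0.63, 0.83, 0.0, 0.0] ,
[0.0, -0.31, -0.61, 0.83, 0.0, 0.0] ,
[0.0, -0.35, -0.6, 0.83, 0.0, 0.0] ,
[0.0, -0.38, -0.57, 0.83, 0.0, 0.0] 
--
[0.0, -0.42, -0.55, 0.83, 0.0, 0.0] ,
[0.0, -0.45, -0.53, 0.83, 0.0, 0.0] ,
[0.0, -0.48, -0.5, 0.83, 0.0, 0.0] ,
[0.0, -0.5, -0.47, 0.83, 0.0, 0.0] ,
[0.0, -0.53, -0.44, 0.83, 0.0, 0.0] ,
[0.0, -0.56, -0.41, 0.83, 0.0, 0.0] ,
[0.0, -0.58, -0.38, 0.83, 0.0, 0.0] ,
[0.0, -0.6, -0.34, 0.83, 0.0, 0.0] 
--
[0.0, -0.62, -0.31, 0.83, 0.0, 0.0] ,
[0.0, -0.64, -0.27, 0.83, 0.0, 0.0] ,
[0.0, -0.65, -0.23, 0.83, 0.0, 0.0] ,
[0.0, -0.66, -0.2, 0.83, 0.0, 0.0] ,
[0.0, -0.67, -0.16, 0.83, 0.0, 0.0] ,
[0.0, -0.68, -0.12, 0.83, 0.0, 0.0] ,
[0.0, -0.48, -0.05, 0.58, 0.0, 0.0] ,
[0.0, -0.21, -0.02, 0.25, 0.0, 0.0] 
--
```

Request:
{"method": "move_arm", "body": {"targets": [[0,0.1,-0.35,0.4,0,0],[0,0.15,-0.65,0.85,0,0],[0,0.1,-0.7,0.85,0,0],[0,0.05,-0.7,0.85,0,0],[0,0.05,-0.7,0.85,0,0],[0,0,-0.7,0.85,0,0],[0,-0.05,-0.7,0.85,0,0],[0,-0.1,-0.7,0.85,0,0]]}}

```text
time_s: 17.63
eef_pos: [0.4803, 0.1452, 0.299]
tool_rot: [0.522, -0.477, 0.522, 0.477]
contact_force: [-0.2, -0.1, -1.6]
grip_width: 0.0439
```

Request:
{"method": "move_arm", "body": {"targets": [[0,-0.15,-0.7,0.85,0,0],[0,-0.15,-0.65,0.85,0,0],[0,-0.2,-0.65,0.85,0,0],[0,-0.25,-0.65,0.85,0,0],[0,-0.3,-0.65,0.85,0,0],[0,-0.3,-0.6,0.85,0,0],[0,-0.35,-0.6,0.85,0,0],[0,-0.4,-0.55,0.85,0,0]]}}

```text
time_s: 18.3
eef_pos: [0.4941, 0.008, 0.2991]
tool_rot: [0.619, -0.341, 0.62, 0.341]
contact_force: [0.7, -0.3, -1.3]
grip_width: 0.0438
```

Request:
{"method": "move_arm", "body": {"targets": [[0,-0.4,-0.55,0.8,0,0],[0,-0.45,-0.5,0.8,0,0],[0,-0.5,-0.5,0.8,0,0],[0,-0.5,-0.45,0.8,0,0],[0,-0.55,-0.4,0.8,0,0],[0,-0.55,-0.4,0.8,0,0],[0,-0.6,-0.35,0.8,0,0],[0,-0.6,-0.35,0.8,0,0]]}}

```text
time_s: 18.97
eef_pos: [0.5096, -0.1281, 0.299]
tool_rot: [0.68, -0.195, 0.68, 0.195]
contact_force: [0.1, -1.4, -1.1]
grip_width: 0.0438
```

Run:
```python
from h import *
from cell import r
o=r.get_obs()
plan(o,[0.5218,-0.2468,0.15],9.2,r.pinch_z)
rows(o,[0.5218,-0.2468,0.14],9.2,r.pinch_z,8)
```

```text
tip [ 0.5095 -0.128   0.1517] x axis [-4.e-04  2.e-04 -1.e+00] jaw yaw 32.03 d units xyz [ 0.069 -4.288 -2.102] turn x units (mod45) 5.706 t 18.97 F [ 0.1 -1.4 -1.1] w 0.0438 j [-0.47  0.19  1.82 -0.    1.13 -1.03]
[0.04, -0.33, -0.16, 0.44, -0.0, -0.0] ,
[0.07, -0.67, -0.3, 0.88, -0.0, -0.0] ,
[0.07, -0.69, -0.26, 0.88, -0.0, -0.0] ,
[0.07, -0.7, -0.22, 0.88, -0.0, -0.0] ,
[0.07, -0.71, -0.18, 0.88, -0.0, -0.0] ,
[0.07, -0.72, -0.13, 0.88, -0.0, -0.0] ,
[0.05, -0.51, -0.06, 0.61, -0.0, -0.0] ,
[0.02, -0.22, -0.02, 0.26, -0.0, -0.0] 
--
```

Request:
{"method": "move_arm", "body": {"targets": [[0,-0.6,-0.3,0.8,0,0],[0,-0.65,-0.3,0.8,0,0],[0,-0.65,-0.25,0.8,0,0],[0,-0.65,-0.2,0.8,0,0],[0,-0.65,-0.15,0.8,0,0],[0,-0.6,-0.1,0.8,0,0],[0,-0.3,0,0.4,0,0],[0,0,0,0,0,0]]}}

```text
time_s: 19.63
eef_pos: [0.5212, -0.2363, 0.2991]
tool_rot: [0.704, -0.07, 0.704, 0.069]
contact_force: [0.1, 0.6, -1.3]
grip_width: 0.0438
```

Run:
```python
from h import *
from cell import r
o=r.get_obs()
plan(o,[0.5218,-0.2468,0.06],9.2,r.pinch_z)
s=r.snapshot("wrist"); s["fish"]=1; pickle.dump(s,open("pics/w4.pkl","wb")); cv2.imwrite("pics/w4.png",s["img"][:,:,::-1])
```

```text
tip [ 0.5212 -0.2364  0.1518] x axis [ 1.e-04 -3.e-04 -1.e+00] jaw yaw 11.28 d units xyz [ 3.674 -0.413 -0.058] turn x units (mod45) 0.519 t 19.63 F [ 0.1  0.6 -1.3] w 0.0438 j [-0.63  0.29  1.7  -0.    1.15 -0.83]
```

View pics/w4.png

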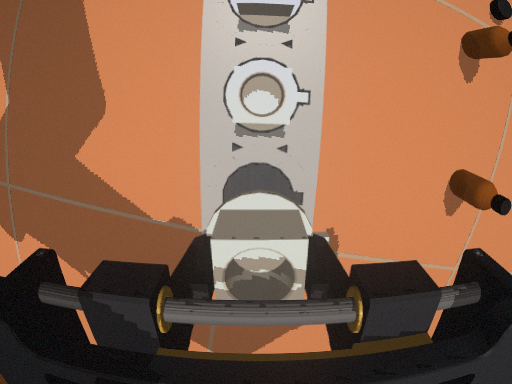

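The wrist view shows the held cup at (260,265), with the pocket behind it at (258,185) and its notch to the right at (300,197). The lug lies along tool +z (right), so it matches the notch. I'll align, then descend.

Request:
{"method": "move_arm", "body": {"targets": [[0.2,-0.2,-0.03,0.25,0,0],[0.5,-0.2,-0.03,0.25,0,0],[0.6,0,0,0,0,0],[0.7,0,0,0,0,0],[0.6,0,0,0,0,0],[0.4,0,0,0,0,0],[0,0,0,0,0,0],[0,0,0,0,0,0]]}}

```text
time_s: 20.35
eef_pos: [0.5216, -0.2446, 0.2233]
tool_rot: [0.704, -0.058, 0.705, 0.059]
contact_force: [0.1, 0.3, -0.6]
grip_width: 0.0438
```

Run:
```python
from h import *
from cell import r
o=r.get_obs()
plan(o,[0.5218,-0.2468,0.053],9.2,r.pinch_z)
```

```text
tip [ 0.5213 -0.2444  0.076 ] x axis [-0.0015  0.0011 -1.    ] jaw yaw 9.45 d units xyz [ 0.92  -0.099  0.004] turn x units (mod45) 0.062 t 20.35 F [ 0.1  0.3 -0.6] w 0.0438 j [-0.64  0.41  1.72  0.    1.01 -0.81]
```

Request:
{"method": "move_arm", "body": {"targets": [[0.1,-0.1,0,0.06,0,0],[0.2,0,0,0,0,0],[0.2,0,0,0,0,0],[0.2,0,0,0,0,0],[0.1,0,0,0,0,0],[0.1,0,0,0,0,0],[0,0,0,0,0,0],[0,0,0,0,0,0]]}}

```text
time_s: 21.02
eef_pos: [0.5222, -0.2474, 0.2015]
tool_rot: [0.705, -0.057, 0.705, 0.057]
contact_force: [0.3, -0.0, -1.8]
grip_width: 0.0434
```

Run:
```python
from h import *
from cell import r
o=r.get_obs()
plan(o,[0.5218,-0.2468,0.0399],9.2,r.pinch_z)
s=r.snapshot("wrist"); s["fish"]=1; pickle.dump(s,open("pics/w5.pkl","wb")); cv2.imwrite("pics/w5.png",s["img"][:,:,::-1])
```

```text
tip [ 0.5221 -0.2474  0.0542] x axis [-2.e-04  2.e-04 -1.e+00] jaw yaw 9.19 d units xyz [ 0.574  0.025 -0.009] turn x units (mod45) -0.002 t 21.02 F [ 0.3 -0.  -1.8] w 0.0434 j [-0.65  0.45  1.72  0.    0.97 -0.81]
```

View pics/w5.png

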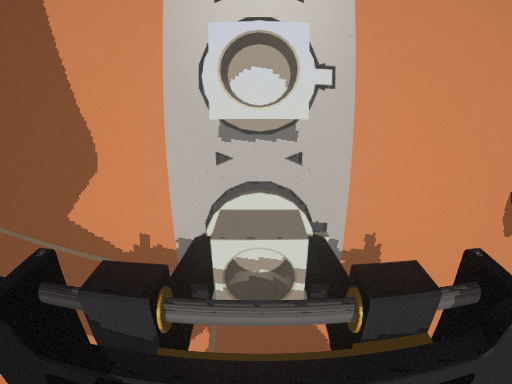

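Held cup at (260,265) is concentric with the pocket rim arc at (258,195). Lowering slowly with a +y correction of 0.02.

Request:
{"method": "move_arm", "body": {"targets": [[0.06,0.02,0,0,0,0],[0.05,0,0,0,0,0],[0.05,0,0,0,0,0],[0.05,0,0,0,0,0],[0.05,0,0,0,0,0],[0,0,0,0,0,0],[0,0,0,0,0,0],[0,0,0,0,0,0]]}}

```text
time_s: 21.73
eef_pos: [0.5221, -0.247, 0.1952]
tool_rot: [0.705, -0.057, 0.705, 0.057]
contact_force: [-0.1, 0.1, -1.4]
grip_width: 0.0436
```

Run:
```python
from h import *
from cell import r
o=r.get_obs()
plan(o,[0.5218,-0.2468,0.0399],9.2,r.pinch_z)
```

```text
tip [ 0.5221 -0.247   0.0479] x axis [ 0. -0. -1.] jaw yaw 9.19 d units xyz [ 0.321  0.009 -0.012] turn x units (mod45) -0.002 t 21.73 F [-0.1  0.1 -1.4] w 0.0436 j [-0.65  0.46  1.73  0.    0.96 -0.81]
```

2 mm into the pocket with no contact force. Continuing.

Request:
{"method": "move_arm", "body": {"targets": [[0.04,0,0,0,0,0],[0.04,0,0,0,0,0],[0.04,0,0,0,0,0],[0.04,0,0,0,0,0],[0.04,0,0,0,0,0],[0.04,0,0,0,0,0],[0,0,0,0,0,0],[0,0,0,0,0,0]]}}

```text
time_s: 22.4
eef_pos: [0.5221, -0.2469, 0.1891]
tool_rot: [0.705, -0.057, 0.705, 0.057]
contact_force: [0.1, 0.4, -0.9]
grip_width: 0.0438
```

Run:
```python
from h import *
from cell import r
o=r.get_obs()
plan(o,[0.5218,-0.2468,0.0399],9.2,r.pinch_z)
```

```text
tip [ 0.5221 -0.2469  0.0418] x axis [-1.e-04  1.e-04 -1.e+00] jaw yaw 9.19 d units xyz [ 0.077  0.006 -0.011] turn x units (mod45) -0.002 t 22.4 F [ 0.1  0.4 -0.9] w 0.0438 j [-0.65  0.47  1.73  0.    0.95 -0.81]
```

Request:
{"method": "move_arm", "body": {"targets": [[0.02,0,0,0,0,0],[0.02,0,0,0,0,0],[0.02,0,0,0,0,0],[0.02,0,0,0,0,0],[0,0,0,0,0,0],[0,0,0,0,0,0],[0,0,0,0,0,0],[0,0,0,0,0,0]]}}

```text
time_s: 23.07
eef_pos: [0.5221, -0.247, 0.1872]
tool_rot: [0.705, -0.057, 0.705, 0.057]
contact_force: [0.2, -0.5, -0.9]
grip_width: 0.0443
```

Run:
```python
from h import *
from cell import r
o=r.get_obs()
plan(o,[0.5218,-0.2468,0.0399],9.2,r.pinch_z)
```

```text
tip [ 0.5221 -0.247   0.0399] x axis [ 0. -0. -1.] jaw yaw 9.19 d units xyz [ 0.001  0.009 -0.012] turn x units (mod45) -0.002 t 23.07 F [ 0.2 -0.5 -0.9] w 0.0443 j [-0.65  0.47  1.73  0.    0.94 -0.81]
```

Request:
{"method": "move_arm", "body": {"targets": [[0.02,0,0,0,0,0],[0.02,0,0,0,0,0],[0,0,0,0,0,0],[0,0,0,0,0,0],[0,0,0,0,0,0],[0,0,0,0,0,0],[0,0,0,0,0,0],[0,0,0,0,0,0]]}}

```text
time_s: 23.73
eef_pos: [0.5222, -0.247, 0.1872]
tool_rot: [0.705, -0.057, 0.705, 0.057]
contact_force: [-3.6, 1.7, 9.5]
grip_width: 0.0439
```

The cup is on the floor: 9.5 N at exactly the predicted height. Releasing.

Request:
{"method": "move_arm", "body": {"targets": [[-0.02,0,0,0,0,0],[0,0,0,0,0,0],[0,0,0,0,0,0],[0,0,0,0,0,0],[0,0,0,0,0,0],[-0.2,0,0,0,0,0],[-0.4,0,0,0,0,0],[-0.8,0,0,0,0,0]], "fingers": 0.2}}

```text
time_s: 24.4
eef_pos: [0.5213, -0.2464, 0.2206]
tool_rot: [0.704, -0.056, 0.706, 0.058]
contact_force: [-1.1, 0.4, -0.3]
grip_width: 0.0702
```

Request:
{"method": "move_arm", "body": {"targets": [[-1,0,0,0,0,0],[-1,-0.5,0,0,0,0],[-1,-1,0,0,0,0],[-1,-1,0,0,0,0],[-0.6,-0.5,0,0,0,0],[0,0,0,0,0,0],[0,0,0,0,0,0],[0,0,0,0,0,0]]}}

```text
time_s: 25.07
eef_pos: [0.5336, -0.3199, 0.3355]
tool_rot: [0.704, -0.056, 0.705, 0.057]
contact_force: [-1.2, 0.3, -0.4]
grip_width: 0.0705
```

Run:
```python
from h import *
from cell import r
o=r.get_obs(); print(o["time_s"],o["eef_pos"],o["contact_force"])
for n in("wrist","top","scene"):
    s=r.snapshot(n); s["fish"]=n=="wrist"; cv2.imwrite(f"pics/{n}9.png",s["img"][:,:,::-1])
    F=cloud(s).reshape(-1,3);F=F[~np.isnan(F[:,0])]
    for c in((.521,-.2465),(.5067,-.153),(.4915,-.059),(.63,.19),(.451,.158)):
        m=(np.hypot(*(F[:,:2]-c).T)<0.036)&(F[:,2]>0.044)&(F[:,2]<0.062)
        if m.sum()>50: print(n,c,m.sum(),np.round(np.concatenate([np.ravel(x) for x in cv2.minAreaRect(F[m][:,:2].astype(np.float32))]),4),np.median(F[m][:,2]))
```

```text
25.0667 [ 0.53358882 -0.31986417  0.33545978] [-1.17944776  0.31210316 -0.43725742]
wrist (0.521, -0.2465) 1303 [ 0.5222 -0.2471  0.0445  0.0425  9.2266] 0.04951604179775759
wrist (0.5067, -0.153) 739 [ 0.5084 -0.1618  0.0441  0.028   8.4161] 0.049413040000303665
top (0.521, -0.2465) 171 [ 0.5208 -0.2471  0.0439  0.0448  8.9053] 0.0489913069416148
top (0.5067, -0.153) 166 [ 0.5052 -0.1533  0.0439  0.0455  8.3161] 0.04897562572527214
top (0.4915, -0.059) 154 [ 0.4903 -0.0594  0.0436  0.0443  8.8422] 0.04927913114559879
top (0.63, 0.19) 229 [0.6293 0.1887 0.0444 0.0437 3.8088] 0.049060226137323415
top (0.451, 0.158) 238 [ 0.4503  0.1573  0.0439  0.0437 36.2968] 0.05130600624961501
scene (0.521, -0.2465) 259 [ 0.5231 -0.2465  0.0474  0.0446  8.6914] 0.0499405598666911
scene (0.5067, -0.153) 233 [ 0.5074 -0.1526  0.0474  0.0437  9.8077] 0.05032227229949893
scene (0.4915, -0.059) 221 [ 0.4925 -0.059   0.0476  0.0439  8.748 ] 0.049991601795764784
scene (0.63, 0.19) 346 [0.6314 0.1895 0.0453 0.0442 3.9194] 0.05054669922018756
scene (0.451, 0.158) 277 [ 0.4528  0.1573  0.0463  0.045  36.7615] 0.05205227793131628
```

View pics/wrist9.png

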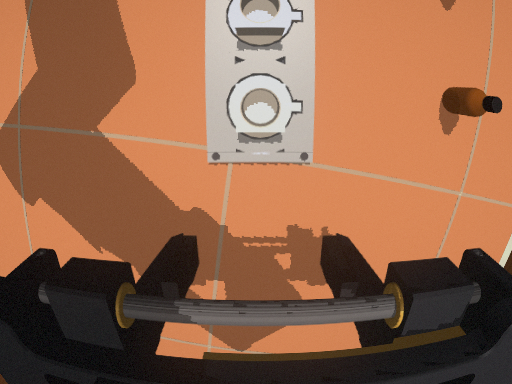

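View pics/scene9.png

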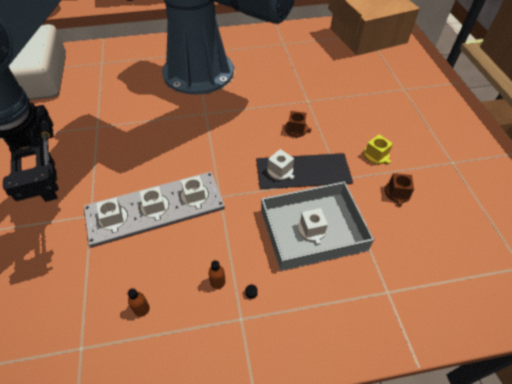

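The wrist view shows the new cup in the end pocket at (260,105), with its lug in the notch at (297,107). In the scene view the narrow cup is upright in the tub at (315,222), the good cups are seated at (152,203) and (193,190), and the bottles and loose cap have not moved. Cup tops in the plate all sit at the same height. Handing in.

```bash
python3 -c "
from cell import r
print(r.sign_off())"
```

```text
the job is handed in; nothing more can be done
None
```

I moved the narrow-bore cup from the end pocket to the tub. I then fitted the wide-bore stock cup in that pocket with its lug in the notch, and handed the job in at about 25 s of the 59 s allowed. No verdict was reported.

- **Narrow cup:** it stands upright near the middle of the tub, let go. Its top measures about 49–50 mm high, which matches standing on the floor. It touched down at about 6 N.
- **New cup:** it went into the pocket with no resistance and reached the floor at 9.5 N, at the predicted height. Its top is level with the other two cups. It lies within about 1 mm of the narrow cup's original position and about 0.3° off its direction.
- **Everything else:** the good cups and the other stock cup measured within about 1.5 mm of their starts. The bottles and loose cap look unmoved in the scene picture, but I did not measure them. The gripper was clear of everything when I handed in.

The overhead and scene cameras disagree by about 2 mm, as they did from the start. No check failed.

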